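# Read a charge wand in the Faraday cup

### The job

Measure the charged wand in the Faraday cup: lift the loose dust cap off the cup and set it, without dropping it, flat and knob up in the shallow round dish, then draw the wand out of its holster and lower it upright through the cup's guide hole, never letting it touch the cup, until the ring on its stem is level with the rim of the hole. Hold it there in your grip, centred in the hole, upright and still, for two seconds while the charge is read, and finish still holding it like that. Leave the other things on the bench where they are.

Things in the scene. Friction and masses are not known exactly. Their poses are not given: they have to be found in the camera images.
- cup: Faraday cup, fixed: upright aluminium can 100 mm across, 92 mm high to its flat cover, with a white collar (38 mm outside, 8 mm high) in the middle of the cover round the guide hole. On its +x side a grey readout box (64 x 70 mm, 46 mm high, green display on top) reaches 111 mm from the can's axis. Origin: centre of the can's underside, on the bench; z up
- cup_mouth (a point): centre of the guide hole at the collar's rim, 100 mm above the bench (under the cap at the start). The hole is round, 30 mm wide for 24 mm down from the rim; below it the inner pail is 53 mm wide, its floor 83 mm below the rim
- cap: loose black dust cap over the cup's collar (3 mm play), its skirt standing on the cover: round, 50 mm across, 15 mm high, hollow below (44 mm wide, 11 mm deep), with a solid round knob 22 mm across and 24 mm high on top; 39 mm high in all, about 60 g. Origin: centre of the skirt's lower edge; z up through the knob
- dish: shallow white round dish, fixed, 74 mm across, 12 mm high, wall 3 mm, inside 68 mm wide, its floor 4 mm thick. Origin: centre of its underside, on the bench; z up
- rest: wand holster, fixed: upright grey tube 32 mm across with a 22 mm bore, top edge 105 mm above the bench, on a dark round steel foot 80 mm across and 8 mm high. Origin: centre of the foot's underside, on the bench; z up
- wand: charge wand, loose, about 80 g, 180 mm long, hanging upright in the holster. Up from the tip: brass ball 14 mm across, brass stem 10 mm across to 95 mm, black ring 16 mm across (middle at 55 mm), white guard disc 32 mm across (95 to 100 mm), white round handle 20 mm across (100 to 180 mm, the grip). Origin: lowest point of the tip, 10 mm above the bench in the holster; z towards the handle
- wand_tip (a point): lowest point of the wand's ball tip (same as the wand's origin)
- wand_ring (a point): middle of the depth ring on the stem, on the stem's axis, 55 mm above the tip
- ring_cup: bystander: little white plastic cup 30 mm across, 18 mm high. Origin: centre of its underside
- tweezers: bystander: steel tweezers lying flat, about 115 mm long, 13 mm wide, 6 mm high. Origin: near the middle, on the bench; x towards the points
- jar: bystander: closed white plastic jar 50 mm across, 50 mm high. Origin: centre of its underside
- square_tube: bystander: upright aluminium square tube 40 x 40 mm, 60 mm high. Origin: centre of its lower end
- chip_tray: bystander: flat black chip tray 66 x 66 mm, 9 mm high. Origin: centre of its underside
- project_box: bystander: green plastic box 82 x 56 mm, 34 mm high, two brass sockets on its -x face. Origin: centre of its underside
- adapter: bystander: upright brass adapter, foot 36 mm across, 50 mm high. Origin: centre of its underside
Mind the look-alikes: they are no part of the job. What is shaped like the rest but blue or purple is not meant.

How it is judged:
By the outcome, as a careful person would: the job done as asked, in the order asked, and still so for the second after the job is handed in, while the arm keeps its last pose, push and grip.
It also fails if it takes over 70 s, if anything falls off the work surface, if the arm or the gripper's body presses on something with over 40 N, if the wrist force passes 120 N, or if a joint passes its speed limit or range.

### The arm

A 7-joint arm with a two-finger parallel gripper is mounted at the origin on the work surface. World frame = base frame: x ahead of the robot, y to its left, z up, the work surface at z = 0. Lengths are in mm, angles in rad, forces in N, time in s.
With the tool pointing down it reaches from about 400 to 875 mm from the base axis. Payload 6.5 kg.
Tool frame: the origin (TCP) lies on the centre line of the jaws, within the pads' length; the fingertips stand 25 mm ahead of it and the grasp point (between the pads) lies 6 mm ahead of it; z points along the fingers, y is the direction in which the jaws open and shut (so a half turn about z gives the same grasp; the last joint's range is limited). The gripper opens to 88 mm and grips with 3 to 60 N. Pads are 18 mm wide; open, the fingers measure 123 mm over their backs; the gripper's body (75 mm by 187 mm) begins 45 mm behind the grasp point.
Start: joints at [1.162, 0.536, -0.004, 1.538, 0.003, 1.067, -0.071], TCP at [218.478, -612.174, 263.716] pointing down, gripper open.
Joint ranges: [-2.7, 2.7], [-0.37, 2.16], [-1.27, 1.26], [0.24, 2.4], [-1.31, 4.45], [0.19, 1.91], [-2.76, 2.76]. Speed limits (rad/s): [2.39, 2.39, 3.14, 3.14, 3.14, 3.14, 3.14].

### API

Orientations are given as a 3x3 rotation matrix whose columns are the frame's x, y, z axes.
In Python, from bench import robot, viewer, models gives the robot as it stands.
- The arm moves only by the tool carry_out, never from a script. Its argument "series" is a list of rows, each a list of 5 numbers: the shift along the tool's x, y, z normalised to -1 to 1, where 1 is 0.04 m, then the turn about the tool's z normalised to -1 to 1, where 1 is 0.15 rad, then the opening, from 0 (shut) to 1 (fully open). In form: [[x, y, z, turn, gripper], ...]. A call has 1 to 8 rows; each row shifts and turns the pose as measured when the row begins, along the tool's axes as they then stand; what a row does not reach is not made up. A row lasts 1/10 s, in which the tool goes at most 50 mm and 8.59 degrees, less where a joint would pass 70% of its speed; a pose out of reach is approached as far as the arm can. A call with a number of a shift or a turn outside -1 to 1 is refused whole. A call with a gripper value outside its range is refused whole. The fingers move at their own pace and stop on an object; the grip force is fixed at half the most. Time passes only in rows, so rows that do not move let the fingers close. It gives the time, the measured TCP pose, the force and the opening at its end, in the units of the state.
- robot.get_obs(): the state, without advancing time (a new reading comes with each control period).
- viewer.snapshot(name): name is "scene" or "top"; returns (picture, depth): 384x512x3 uint8, red, green, blue; 384x512 float32, mm along the optical axis (not along the pixel's ray), 0 where there is no reading.
- viewer.get_calibration(name): a dict with "fx", "fy", "cx", "cy" (pixels), "k1" (the pictures are not rectified: a ray, as slopes to the right and down, at radius r is drawn at 1 + k1 r^2 times it, then the intrinsics apply), "world_from_camera" (4x4, takes a point from camera to world coordinates). Camera axes: x right, y down, z forward; pixel columns grow to the right and rows downward; lengths in mm; the calibration is good to about 2 mm. A picture is of the moment at which its call begins. get_calibration takes no time and is no camera call.
- robot.close_job(): hands the job in, once; it reports no verdict.
Trained networks look in the newest picture that a camera, given by its name, has taken for a name from the list of things; names that differ only in an ending like _2 or _b are one class to them, and where a whole thing is asked for, a point or a joint stands for the part that bears it (a point fixed in the world has none). Each returns a list of dicts, best first, with "score" (0 to 1); they miss things now and then, are a little off and sometimes report something else, mostly with a low value. They report only what shows in the picture. A call takes as long as a camera call. They do not tell look-alikes from the thing itself.
- models.boxes_of(camera, target): "box" ([left, top, width, height] as shares, 0 to 1, of the picture: columns of its width, rows of its height, round what is visible of it).
- models.tip_of(camera, target): "centre" ([column, row] as shares, 0 to 1, of the picture: columns of its width, rows of its height: a listed point, or the origin of a listed thing).
The state is a dict: "t": time; "joints": joint angles; "qvel": joint speeds; "tau": joint torques, N m; "position": TCP position; "eef_rot": TCP orientation; "ft_force": force on the tool from outside, world axes, zero at the start; "ft_torque": the same for the moment, N m; "gripper_width": finger opening in mm.
Only numpy, scipy, OpenCV 4.12 (cv2) and the standard library are available. Lean on these libraries where they do the work, as an engineer would, in place of code of your own. Each camera call takes 0.05 s, during which the arm holds its last target. There are 200 camera calls.

## Working session

There is one attempt and no reset: what is moved stays moved. The work goes in short steps, Python scripts to look and compute and a tool call to move; the robot and the scene stay as the last step left them, time stands still between calls to the robot, and variables do not carry over. Pictures are saved under pics/ and viewed, about 8 in all and at most 12, crops included, and the job is handed in when it is done.

Besides the shell and the picture viewer there is one more tool, called by a JSON object that holds its "fn" and its "kwargs", one argument or row to a line. carry_out: Moves the arm, as the interface text tells. Scaled input: -1 to 1 covers 0.04 m each way for a shift and 0.15 rad each way for a turn. Its arguments: {"type":"object","properties":{"series":{"type":"array"}},"required":["series"]}

```bash
ls; mkdir -p pics; cat > h.py <<'E'
import numpy as np, cv2
from bench import robot, viewer, models
np.set_printoptions(precision=3,suppress=True)
def snap(c,fn=None):
    p,d=viewer.snapshot(c)
    if fn: cv2.imwrite('pics/'+fn,cv2.cvtColor(p,cv2.COLOR_RGB2BGR))
    return p,d
def K(c):
    q=viewer.get_calibration(c); return q,np.array(q['world_from_camera'])
def rays(c,uv):
    q,T=K(c); uv=np.atleast_2d(uv).astype(float)
    M=np.array([[q['fx'],0,q['cx']],[0,q['fy'],q['cy']],[0,0,1]])
    n=cv2.undistortPoints(uv[:,None,:],M,np.array([q['k1'],0,0,0.])).reshape(-1,2)
    return np.c_[n,np.ones(len(n))],T
def at_z(c,uv,z):
    r,T=rays(c,uv); d=r@T[:3,:3].T; o=T[:3,3]
    return o+d*((z-o[2])/d[:,2])[:,None]
def cloud(c,d):
    h,w=d.shape; vv,uu=np.mgrid[:h,:w]
    r,T=rays(c,np.c_[uu.ravel(),vv.ravel()])
    return ((r*d.reshape(-1,1))@T[:3,:3].T+T[:3,3]).reshape(h,w,3)
def proj(c,P):
    q,T=K(c); P=np.atleast_2d(P); x=(P-T[:3,3])@T[:3,:3]; n=x[:,:2]/x[:,2:]
    n=n*(1+q['k1']*(n**2).sum(1,keepdims=True)); return n*[q['fx'],q['fy']]+[q['cx'],q['cy']]
E
python3 - <<'E'
from h import *
a={}
for c in('scene','top'):
    p,d=snap(c,c+'0.png'); a[c]=p; np.save(c+'0.npy',d)
    q,T=K(c); print(c,q['fx'],q['k1'],T)
    C=cloud(c,d)
    for t in('cup','cap','dish','rest','wand'):
        for b in models.boxes_of(c,t)[:3]:
            x,y,w,h=np.array(b['box'])*[512,384,512,384]
            u,v=int(x+w/2),int(y+h/2)
            print(c,t,round(b['score'],2),np.round([x,y,w,h]),C[min(v,383),min(u,511)])
print(robot.get_obs()['eef_rot'],robot.get_obs()['position'])
E
```

```text
pics
scene 382.84230395197864 -0.022353432445801447 [[   0.84     0.322   -0.437 1062.962]
 [   0.543   -0.49     0.683 -886.001]
 [   0.006   -0.81    -0.586  788.442]
 [   0.       0.       0.       1.   ]]
scene cup 0.69 [259. 179.  53.  51.] [646.123 -48.879  55.026]
scene cap 0.67 [229. 157.  17.  20.] [388.923  61.315  44.798]
scene cap 0.64 [259. 178.  54.  49.] [645.341 -41.864  61.873]
scene cap 0.46 [270. 175.  15.  15.] [609.01  -39.696 122.105]
scene dish 0.82 [208. 231.  24.  17.] [ 532.534 -240.259    4.077]
scene rest 0.82 [261. 124.  16.  23.] [373.466 310.446  59.397]
scene rest 0.72 [309. 138.  20.  31.] [604.366 287.587  61.72 ]
scene rest 0.56 [284. 134.  19.  30.] [491.012 297.486  42.538]
scene wand 0.69 [290. 109.  11.  26.] [489.81  299.376 156.966]
top 387.4947048999403 -0.040142593180451165 [[   0.015   -0.984    0.178  381.868]
 [  -1.      -0.014    0.004  -89.782]
 [  -0.001   -0.178   -0.984 1141.529]
 [   0.       0.       0.       1.   ]]
top cup 0.94 [219. 139.  38.  61.] [618.585 -34.284 105.91 ]
top cap 0.48 [230. 167.  15.  20.] [591.034 -33.461 130.742]
top dish 0.71 [295. 196.  27.  26.] [ 527.01  -238.703    2.151]
top rest 0.86 [ 94. 247.  35.  30.] [364.24  307.353  75.941]
top rest 0.8 [115. 168.  26.  23.] [599.184 288.959  41.04 ]
top rest 0.64 [111. 203.  27.  29.] [489.454 293.751  28.705]
top wand 0.71 [ 95. 210.  21.  13.] [481.945 301.469 151.183]
[[ 0.942  0.336 -0.   ]
 [ 0.336 -0.942 -0.   ]
 [-0.    -0.    -1.   ]] [ 218.466 -612.188  263.703]
```

```bash
python3 -c "
import cv2,numpy as np
a=cv2.imread('pics/scene0.png');b=cv2.imread('pics/top0.png')
cv2.imwrite('pics/both0.png',cv2.resize(np.vstack([a,b]),None,fx=.78,fy=.78))"
```

```text
(no output)
```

View pics/both0.png

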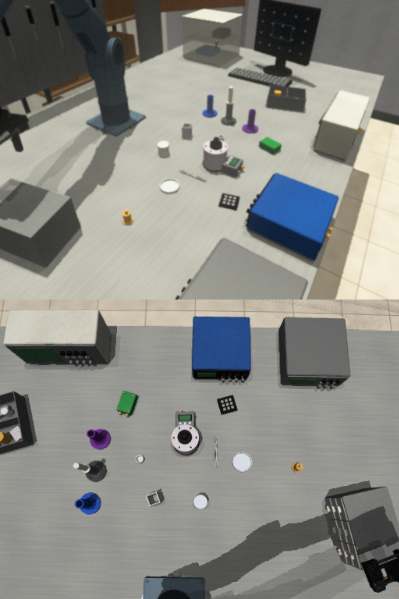

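The picture shows the cup with cap (top view ~px 235,180), dish (309,209), the grey holster with the white wand (~px 105,217) between purple and blue look-alikes. Next I refine positions from depth.

```bash
python3 - <<'E'
from h import *
from scipy.optimize import least_squares
def circ(P,r):
    f=lambda p:np.hypot(P[:,0]-p[0],P[:,1]-p[1])-r
    s=least_squares(f,P[:,:2].mean(0),loss='soft_l1',f_scale=1.5); return s.x,np.abs(s.fun).mean()
for c in('scene','top'):
    d=np.load(c+'0.npy'); C=cloud(c,d).reshape(-1,3); C=C[d.ravel()>0]
    def near(x,y,r,z0,z1):
        m=(np.hypot(C[:,0]-x,C[:,1]-y)<r)&(C[:,2]>z0)&(C[:,2]<z1); return C[m]
    P=near(600,-37,22,126,140); print(c,'knobtop',len(P),P.mean(0),(P.min(0)+P.max(0))/2)
    P=near(600,-37,75,10,84); 
    P=P[np.hypot(P[:,0]-600,P[:,1]+37)<62]; print(c,'can',len(P),circ(P,50))
    P=near(527,-239,50,8,18); print(c,'dishrim',len(P),P.mean(0),(P.min(0)+P.max(0))/2,circ(P,35.5))
    P=near(527,-239,60,-5,6); print(c,'floor z',np.median(P[:,2]))
    P=near(490,300,30,125,180); print(c,'handle',len(P),P.mean(0),circ(P,10))
    P=near(490,300,30,183,200); print(c,'wandtop',len(P),P.mean(0) if len(P) else 0)
    P=near(490,300,28,30,98); print(c,'tube',len(P),circ(P,16))
    # whole footprint near the path: tall things
    P=C[(C[:,2]>100)&(np.abs(C[:,1])<450)&(C[:,0]>250)&(C[:,0]<800)]
    h,_,_=np.histogram2d(P[:,0],P[:,1],bins=[range(250,801,50),range(-450,451,50)]); print(h.astype(int))
im=[]
for c,P in(('scene',[(597,-35,131),(527,-239,12),(490,300,190)]),('top',[(597,-35,131),(527,-239,12),(490,300,190)])):
    a=cv2.imread(f'pics/{c}0.png')
    row=[]
    for p in P:
        u,v=proj(c,p)[0].astype(int); row.append(cv2.resize(a[v-32:v+32,u-32:u+32],(256,256),interpolation=cv2.INTER_CUBIC)); print(c,p,u,v)
    im.append(np.hstack(row))
cv2.imwrite('pics/crops.png',np.vstack(im))
E
```

```text
scene knobtop 33 [603.016 -30.977 131.   ] [601.773 -30.156 130.617]
scene can 566 (array([599.812, -26.997]), np.float64(2.1440835699436365))
scene dishrim 123 [ 527.985 -243.988   11.472] [ 527.148 -243.346   11.9  ] (array([ 527.914, -243.989]), np.float64(2.4917150613806003))
scene floor z 2.2288788018508967
scene handle 70 [487.639 303.748 152.168] (array([484.286, 310.495]), np.float64(1.8445252006094397))
scene wandtop 22 [486.472 305.556 189.548]
scene tube 126 (array([484.009, 310.569]), np.float64(1.68338170093681))
[[  0   0   0   0   0   0   0   0   0   0   0   0   0   0   0   0   0   0]
 [  0   0   0   0   0   0   0   0   0   0   0   0   0   0   0   0   0   0]
 [  0   0   0   0   0   0   0   0   0   0   0   0   0   0   0  31   0   0]
 [  0   0   0   0   0   0   0   0   0   0   0   0   0   0   0   0   0   0]
 [  0   0   0   0   0   0   0   0   0   0   0   0   0   0  40 107   0   0]
 [  0   0   0   0   0   0   0   0   0   0   0   0   0   0   0   1   0   0]
 [  0   0   0   0   0   0   0   8  48   0   0   0   0   0   3   2   0   0]
 [  0   0   0   0   0   0   0  11 105   0  
[... 1073 characters left out ...]

 [  0   0   0   0   0   0   0   0   0   0   0   0   0   0  62 143   0   0]
 [  0   0   0   0   0   0   0   0   0   0   0   0   0   0   0   0   0   0]
 [  0   0   0   0   0   0   0   8 146   0   0   0   0   0  12   9   0   0]
 [  0   0   0   0   0   0   0   6  99   0   0   0   0   0  18  24   0   0]
 [  0   0   0   0   0   0   0   0   0   0   0   0   0   0   0   0   0   0]
 [  0   0   0   0   0   0   0   0   0   0   0   0   0   0   0   0   0   0]
 [  0   0   0   0   0   0   0   0   0   0   0   0   0   0   0   0   0   0]]
scene (597, -35, 131) 274 177
scene (527, -239, 12) 217 236
scene (490, 300, 190) 295 112
top (597, -35, 131) 237 174
top (527, -239, 12) 308 207
top (490, 300, 190) 100 210
```

View pics/crops.png

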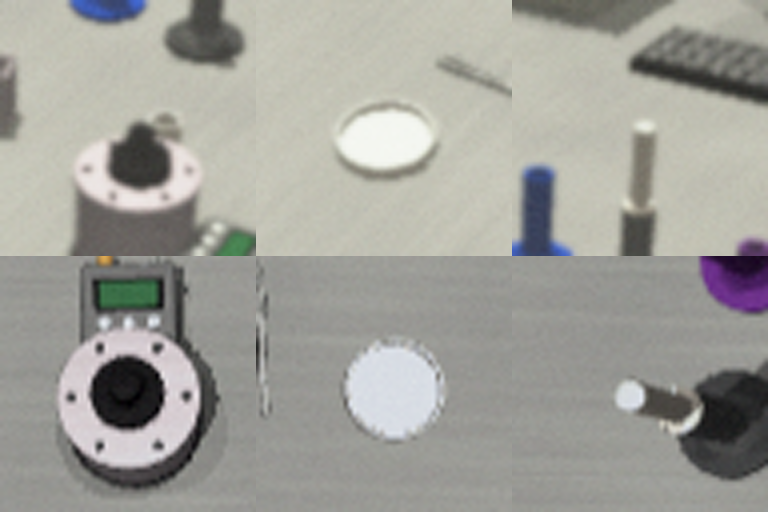

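The crops show the black cap and knob (top px ~237,174), the dish (308,207) and the white wand handle in the grey holster. Cup ≈ (600,-30), dish ≈ (527,-243.5), wand ≈ (485,308). Before moving I check the height of the grey box near the start.

```bash
python3 - <<'E'
from h import *
from scipy.stats import binned_statistic_2d as bs
Cs=[]
for c in('scene','top'):
    d=np.load(c+'0.npy'); C=cloud(c,d).reshape(-1,3); Cs.append(C[d.ravel()>0])
C=np.vstack(Cs); C=C[(C[:,2]<700)]
xs=np.arange(100,801,50); ys=np.arange(-750,401,50)
h=bs(C[:,0],C[:,1],C[:,2],'max',[xs,ys]).statistic
print('y',ys[:-1])
for x,r in zip(xs,h): print(x,np.nan_to_num(r,nan=-1).astype(int))
E
```

```text
y [-750 -700 -650 -600 -550 -500 -450 -400 -350 -300 -250 -200 -150 -100
  -50    0   50  100  150  200  250  300  350]
100 [-1  6  7  6  6  5  6  6  5  6  6  6 15 17 16 17 18 17  6  6  7  6  9]
150 [141 143 143 377 349 651 648   6   6   6   6   7   5   6   6   5   6   7
   5   6   6   5   6]
200 [146 263 356 402 349 652   6   5   5   5   8   6   5   6   8   6   6   6
   8   5   6   6   6]
250 [145 145 320 394   7   5   7   5   7   6   6   7   5   6   6   8   7   5
   7   8   5   6   5]
300 [145 145 145 144   6   5   5   5   5   7   6   5   6   6   6   5   6   5
   8   6  12 105   7]
350 [144 145 145 144  64   7   6   6   5   7   6   7  54  56   6   5  64  63
   5   6  13 110  12]
400 [144 145 144 145   5   6   6   6   5   6   5   7   5  54   7   5  62   7
   5   6  13  12   5]
450 [  5   6   6   6   7  40  39   6   7  16  14   5   6   5   6   6   6   6
   6   6 192 195   7]
500 [  5   5   6   7   5  53  52   7   6  15  15   8  10   5  91   5   7  20
  21   6  19 108   6]
550 [  6   7   6   6   5   5   5   5   6  16  15  10  12 110 133  96   4   6
   6   6 106 106   6]
600 [  6   5   5   5   6   5   4   6   6   5   5   6   9 108 135  98   6   6
   6   6 109 108   7]
650 [ 7  6  5  5  6  6  6  4  5  5  6  5  5 51 91 50  6  6 26 25  5  5  5]
700 [ 7  5  5  7  5  5  6  5  5  5 13 14  6 49 50 49  5  7 39 39  5  5  7]
750 [ 6  4  6  5  7  6  5  4  6  8 13 15  7  6  6  5  7  6 41 38  6  6  6]
```

{"fn": "carry_out", "kwargs": {
  "series": [
    [0.35,-0.7,0,0.76,1],
    [0.35,-0.8,0,0.76,1],
    [0.45,-0.9,0,0.76,1],
    [0.7,-0.95,0,0,1],
    [0.7,-0.95,0,0,1],
    [0.7,-0.95,0,0,1],
    [0.7,-0.95,0,0,1],
    [0.7,-0.95,0,0,1]
  ]
}}

```text
t: 1.4
position: [385.6, -318.2, 263.4]
eef_rot: [[1.0, -0.029, 0.0], [-0.029, -1.0, -0.007], [0.0, 0.007, -1.0]]
ft_force: [-0.1, -0.3, 0.1]
gripper_width: 88.3
```

{"fn": "carry_out", "kwargs": {
  "series": [
    [0.7,-0.95,0,-0.1,1],
    [0.7,-0.95,0,-0.1,1],
    [0.7,-0.95,0,0,1],
    [0.7,-0.95,0,0,1],
    [0.7,-0.95,0,0,1],
    [0.7,-0.95,0,0,1],
    [0.6,-0.9,0,0,1],
    [0,0,0,0,1]
  ]
}}

```text
t: 2.2
position: [589.0, -35.8, 264.4]
eef_rot: [[1.0, 0.011, 0.008], [0.011, -1.0, -0.005], [0.008, 0.005, -1.0]]
ft_force: [-0.3, 1.0, -0.6]
gripper_width: 88.0
```

{"fn": "carry_out", "kwargs": {
  "series": [
    [0.28,-0.14,0.4,0,1],
    [0,0,0.8,0,1],
    [0,0,0.8,0,1],
    [0,0,0.2,0,1],
    [0,0,0,0,1],
    [0,0,0,0,1]
  ]
}}

```text
t: 2.8
position: [603.0, -31.0, 176.5]
eef_rot: [[1.0, 0.012, 0.012], [0.012, -1.0, -0.006], [0.012, 0.006, -1.0]]
ft_force: [0.2, -0.6, -0.0]
gripper_width: 88.3
```

```bash
python3 - <<'E'
from h import *
o=robot.get_obs(); print(o['t'],o['position'],o['eef_rot'],o['ft_force'])
im=[]
for c in('scene','top'):
    p,d=snap(c,c+'1.png'); a=cv2.imread(f'pics/{c}1.png')
    u,v=proj(c,(600,-30,140))[0].astype(int); im.append(cv2.resize(a[v-45:v+45,u-45:u+45],(400,400),interpolation=cv2.INTER_CUBIC))
cv2.imwrite('pics/c1.png',np.hstack(im))
E
```

```text
2.8 [602.985 -31.002 176.545] [[ 1.     0.012  0.012]
 [ 0.012 -1.    -0.006]
 [ 0.012  0.006 -1.   ]] [ 0.166 -0.612 -0.006]
```

View pics/c1.png

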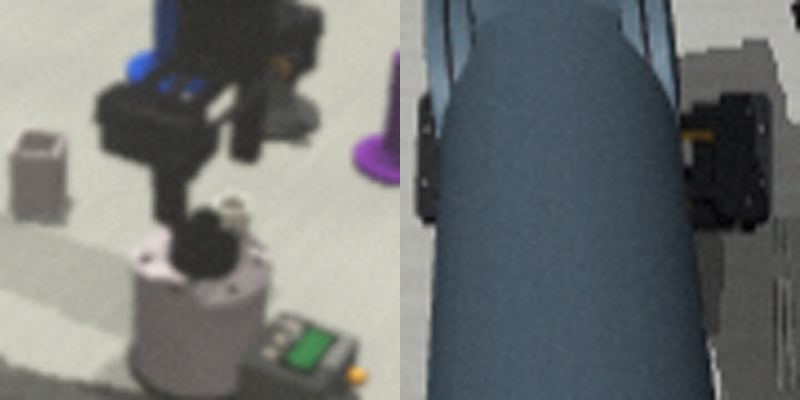

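The scene crop shows the jaws straddling the black knob; in the top crop the arm hides the cup, so only the scene camera is useful here. Descend and grip.

{"fn": "carry_out", "kwargs": {
  "series": [
    [-0.07,0,0.4,0,1],
    [0,0,0.4,0,1],
    [0,0,0.2,0,1],
    [0,0,0,0,1]
  ]
}}

```text
t: 3.3
position: [604.2, -31.8, 139.8]
eef_rot: [[1.0, 0.011, 0.021], [0.011, -1.0, -0.006], [0.021, 0.006, -1.0]]
ft_force: [0.4, 0.2, -0.8]
gripper_width: 88.2
```

{"fn": "carry_out", "kwargs": {
  "series": [
    [-0.12,0,0.13,0,1],
    [0,0,0,0,0],
    [0,0,0,0,0],
    [0,0,0,0,0],
    [0,0,0,0,0]
  ]
}}

```text
t: 3.8
position: [600.2, -31.8, 135.6]
eef_rot: [[1.0, 0.011, 0.024], [0.011, -1.0, -0.006], [0.024, 0.006, -1.0]]
ft_force: [-0.5, 0.1, -0.3]
gripper_width: 58.3
```

```bash
python3 -c "
from h import *
o=robot.get_obs();print(o['t'],o['position'],o['eef_rot'],o['ft_force'],o['gripper_width'],o['joints'],o['qvel'])"
```

```text
3.8 [600.212 -31.829 135.558] [[ 1.     0.011  0.024]
 [ 0.011 -1.    -0.006]
 [ 0.024  0.006 -1.   ]] [-0.467  0.061 -0.307] 58.273633624818345 [ 0.099  0.611 -0.168  1.775  0.153  0.745 -1.71 ] [-0.    -0.003  0.002 -0.003  0.002  0.003 -0.   ]
```

{"fn": "carry_out", "kwargs": {
  "series": [
    [0,0,0,0,0],
    [0,0,0,0,0],
    [0,0,0,0,0],
    [0,0,0,0,0],
    [0,0,0,0,0],
    [0,0,0,0,0]
  ]
}}

```text
t: 4.4
position: [600.6, -31.8, 136.0]
eef_rot: [[1.0, 0.011, 0.025], [0.011, -1.0, -0.006], [0.024, 0.006, -1.0]]
ft_force: [-0.5, -0.6, 0.3]
gripper_width: 21.0
```

{"fn": "carry_out", "kwargs": {
  "series": [
    [0.01,0,-0.25,0,0],
    [0.01,0,-0.4,0,0],
    [0,0,-0.6,0,0],
    [0,0,-0.8,0,0],
    [0,0,-0.8,0,0],
    [0,0,-0.2,0,0],
    [0,0,0,0,0]
  ]
}}

```text
t: 5.1
position: [597.6, -30.9, 264.6]
eef_rot: [[1.0, 0.011, 0.023], [0.011, -1.0, -0.006], [0.023, 0.006, -1.0]]
ft_force: [-0.1, 0.5, -1.0]
gripper_width: 21.3
```

{"fn": "carry_out", "kwargs": {
  "series": [
    [-0.15,0.45,0,0,0],
    [-0.3,0.85,0,0,0],
    [-0.3,0.9,0,0,0],
    [-0.3,0.9,0,0,0],
    [-0.3,0.9,0,0,0],
    [-0.25,0.8,0,0,0],
    [-0.1,0.4,0,0,0],
    [0,0,0,0,0]
  ]
}}

```text
t: 5.9
position: [524.8, -244.6, 252.9]
eef_rot: [[1.0, 0.015, 0.008], [0.015, -1.0, -0.001], [0.008, 0.001, -1.0]]
ft_force: [-0.3, -0.4, -0.6]
gripper_width: 21.3
```

```bash
python3 - <<'E'
from h import *
im=[]
for c in('scene','top'):
    p,d=snap(c,c+'2.png'); a=cv2.imread(f'pics/{c}2.png')
    for P in((527,-243,120),(600,-30,100)):
        u,v=proj(c,P)[0].astype(int); im.append(cv2.resize(a[v-45:v+45,u-45:u+45],(300,300),interpolation=cv2.INTER_CUBIC)); print(c,u,v)
    np.save(c+'2.npy',d)
cv2.imwrite('pics/c2.png',np.vstack([np.hstack(im[:2]),np.hstack(im[2:])]))
E
```

```text
scene 214 208
scene 275 185
top 315 202
top 236 176
```

View pics/c2.png

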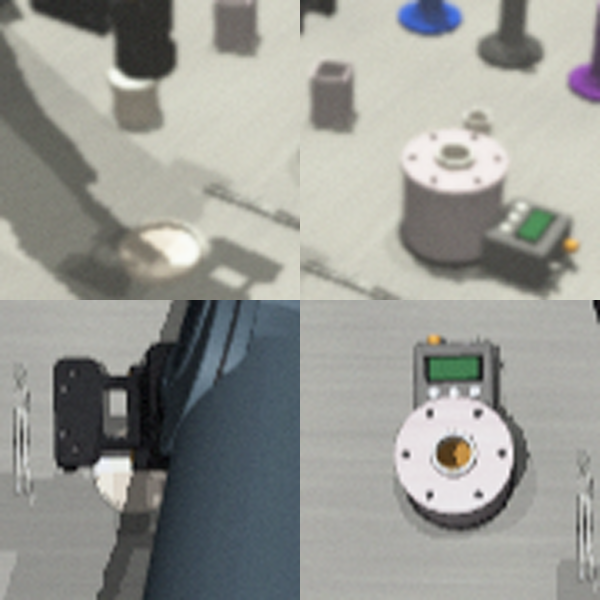

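Cap is held above the dish; cup's hole is now open (top crop, px ~236,176). Lowering.

{"fn": "carry_out", "kwargs": {
  "series": [
    [0.02,0,0.5,0,0],
    [0,0,0.9,0,0],
    [0,0,0.9,0,0],
    [0,0,0.9,0,0],
    [0,0,0.8,0,0],
    [0,0,0.4,0,0],
    [0,0,0,0,0]
  ]
}}

```text
t: 6.7
position: [535.6, -224.0, 70.4]
eef_rot: [[0.999, 0.039, 0.014], [0.039, -0.999, 0.009], [0.014, -0.009, -1.0]]
ft_force: [0.4, 0.3, -0.5]
gripper_width: 21.0
```

{"fn": "carry_out", "kwargs": {
  "series": [
    [-0.12,0.24,0,0,0],
    [-0.12,0.24,0,0,0],
    [0,0,0,0,0]
  ]
}}

```text
t: 7.0
position: [528.1, -242.6, 71.9]
eef_rot: [[0.999, 0.043, 0.016], [0.043, -0.999, 0.009], [0.017, -0.009, -1.0]]
ft_force: [-0.1, -0.6, -0.2]
gripper_width: 21.0
```

{"fn": "carry_out", "kwargs": {
  "series": [
    [0,0,0.2,0,0],
    [0,0,0.18,0,0],
    [0,0,0,0,0]
  ]
}}

```text
t: 7.3
position: [529.5, -243.9, 57.7]
eef_rot: [[0.999, 0.041, 0.02], [0.041, -0.999, 0.008], [0.021, -0.007, -1.0]]
ft_force: [0.3, -0.0, -0.8]
gripper_width: 21.3
```

{"fn": "carry_out", "kwargs": {
  "series": [
    [-0.05,0,0.12,0,0],
    [0,0,0.08,0,0],
    [0,0,0.03,0,0],
    [0,0,0,0,0]
  ]
}}

```text
t: 7.7
position: [528.0, -243.4, 48.2]
eef_rot: [[0.999, 0.042, 0.021], [0.042, -0.999, 0.008], [0.021, -0.007, -1.0]]
ft_force: [-0.8, 0.0, 3.2]
gripper_width: 21.2
```

Touching the floor (3 N). Release.

{"fn": "carry_out", "kwargs": {
  "series": [
    [0,0,0,0,0.4],
    [0,0,0,0,0.5],
    [0,0,0,0,0.6],
    [0,0,0,0,0.6],
    [0,0,0,0,0.6],
    [0,0,0,0,0.6]
  ]
}}

```text
t: 8.3
position: [528.4, -243.2, 48.1]
eef_rot: [[0.999, 0.042, 0.021], [0.042, -0.999, 0.008], [0.021, -0.007, -1.0]]
ft_force: [-0.1, -0.4, -0.6]
gripper_width: 53.3
```

Rise straight up.

{"fn": "carry_out", "kwargs": {
  "series": [
    [0.01,0,-0.3,0,0.8],
    [0.01,0,-0.5,0,1],
    [0,0,-0.8,0,1],
    [0,0,-0.9,0,1],
    [0,0,-0.9,0,1],
    [0,0,-0.9,0,1],
    [0,0,-0.9,0,1],
    [0,0,0,0,1]
  ]
}}

```text
t: 9.1
position: [524.3, -244.5, 269.6]
eef_rot: [[0.999, 0.043, 0.023], [0.043, -0.999, 0.008], [0.023, -0.007, -1.0]]
ft_force: [-0.1, -0.5, 0.3]
gripper_width: 88.1
```

{"fn": "carry_out", "kwargs": {
  "series": [
    [0,-0.5,-0.2,0,1],
    [0,-0.95,-0.1,0,1],
    [0,-0.95,0,0,1],
    [0,-0.95,0,0,1],
    [0,-0.95,0,0,1],
    [0,-0.95,0,0,1],
    [0,-0.95,0,0,1],
    [0,-0.9,0,0,1]
  ]
}}

```text
t: 9.9
position: [510.4, 42.0, 286.4]
eef_rot: [[0.999, 0.03, 0.027], [0.03, -1.0, 0.002], [0.027, -0.001, -1.0]]
ft_force: [-0.1, 0.3, -0.9]
gripper_width: 88.2
```

```bash
python3 - <<'E'
from h import *
from scipy.optimize import least_squares
p,d=snap('scene','scene3.png'); a=cv2.imread('pics/scene3.png')
p,dt=snap('top','top3.png')
u,v=proj('scene',(528,-243,30))[0].astype(int); cv2.imwrite('pics/c3.png',cv2.resize(a[v-25:v+25,u-25:u+25],(300,300),interpolation=cv2.INTER_CUBIC))
for c,D in(('scene',d),('top',dt)):
    C=cloud(c,D).reshape(-1,3); P=C[(np.hypot(C[:,0]-528,C[:,1]+243)<35)&(C[:,2]>14)]
    print(c,len(P),P.mean(0),P[:,2].max(), [ (lo,P[(P[:,2]>lo)].mean(0)) for lo in (38,) if (P[:,2]>lo).any()])
E
```

```text
scene 200 [ 532.148 -247.248   25.73 ] 46.56218039395492 [(38, array([ 530.111, -244.347,   43.62 ]))]
top 230 [ 526.283 -241.868   23.519] 47.17001997948955 [(38, array([ 526.551, -243.137,   42.483]))]
```

View pics/c3.png

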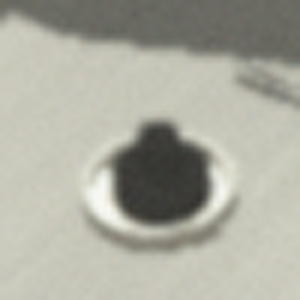

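Cap sits knob up, flat inside the dish (knob top at z≈43 as expected). On to the wand.

{"fn": "carry_out", "kwargs": {
  "series": [
    [-0.05,-0.9,0,0,1],
    [-0.05,-0.95,0,0,1],
    [-0.05,-0.95,0,0,1],
    [-0.05,-0.95,0,0,1],
    [-0.05,-0.95,0,0,1],
    [-0.05,-0.95,0,0,1],
    [-0.1,-0.6,0,0,1],
    [0,0,0,0,1]
  ]
}}

```text
t: 10.8
position: [484.6, 297.7, 286.0]
eef_rot: [[0.999, 0.031, 0.026], [0.031, -1.0, -0.0], [0.026, 0.001, -1.0]]
ft_force: [-0.2, -0.3, -0.5]
gripper_width: 88.0
```

{"fn": "carry_out", "kwargs": {
  "series": [
    [-0.02,-0.26,0.3,0,1],
    [-0.02,0,0.5,0,1],
    [0,0,0.5,0,1],
    [0,0,0.1,0,1],
    [0,0,0,0,1]
  ]
}}

```text
t: 11.3
position: [486.0, 302.8, 225.7]
eef_rot: [[0.999, 0.024, 0.026], [0.024, -1.0, -0.005], [0.026, 0.005, -1.0]]
ft_force: [-1.3, -0.7, 0.2]
gripper_width: 88.5
```

```bash
python3 - <<'E'
from h import *
im=[]
for c in('scene','top'):
    p,d=snap(c,c+'4.png'); a=cv2.imread(f'pics/{c}4.png')
    u,v=proj(c,(485,308,190))[0].astype(int); u=max(u,45); im.append(cv2.resize(a[v-45:v+45,u-45:u+45],(400,400),interpolation=cv2.INTER_CUBIC))
cv2.imwrite('pics/c4.png',np.hstack(im))
E
```

```text
(no output)
```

View pics/c4.png

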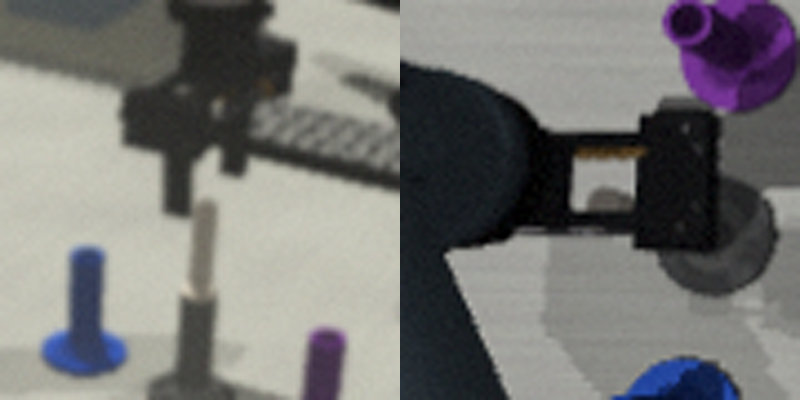

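The wand's handle is between the open jaws, slightly off in y. Descend in checked steps.

{"fn": "carry_out", "kwargs": {
  "series": [
    [-0.03,-0.14,0.2,0,1],
    [-0.02,0,0.4,0,1],
    [0,0,0.3,0,1],
    [0,0,0,0,1]
  ]
}}

```text
t: 11.8
position: [486.8, 310.5, 191.4]
eef_rot: [[0.999, 0.023, 0.032], [0.023, -1.0, -0.0], [0.032, 0.001, -0.999]]
ft_force: [-0.2, 0.2, 0.2]
gripper_width: 87.8
```

{"fn": "carry_out", "kwargs": {
  "series": [
    [-0.05,0.05,0.25,0,1],
    [-0.03,0,0.3,0,1],
    [0,0,0.25,0,1],
    [0,0,0,0,1]
  ]
}}

```text
t: 12.2
position: [484.8, 308.7, 157.3]
eef_rot: [[0.999, 0.023, 0.033], [0.023, -1.0, 0.0], [0.033, 0.001, -0.999]]
ft_force: [-0.0, 0.7, -0.6]
gripper_width: 88.3
```

{"fn": "carry_out", "kwargs": {
  "series": [
    [0,0,0,0,0],
    [0,0,0,0,0],
    [0,0,0,0,0],
    [0,0,0,0,0],
    [0,0,0,0,0],
    [0,0,0,0,0],
    [0,0,0,0,0],
    [0,0,0,0,0]
  ]
}}

```text
t: 13.0
position: [485.6, 309.3, 158.6]
eef_rot: [[0.999, 0.023, 0.035], [0.023, -1.0, 0.002], [0.035, -0.001, -0.999]]
ft_force: [0.2, -0.1, -0.1]
gripper_width: 26.3
```

{"fn": "carry_out", "kwargs": {
  "series": [
    [0,0,0,0,0],
    [0,0,0,0,0],
    [0,0,0,0,0]
  ]
}}

```text
t: 13.3
position: [485.7, 309.3, 158.6]
eef_rot: [[0.999, 0.023, 0.035], [0.023, -1.0, 0.002], [0.035, -0.001, -0.999]]
ft_force: [-0.9, 0.4, -0.0]
gripper_width: 19.4
```

Gripped (19.4 mm). Draw it up, compensating the tool's slight tilt.

{"fn": "carry_out", "kwargs": {
  "series": [
    [0.01,0,-0.2,0,0],
    [0.015,0,-0.4,0,0],
    [0.02,0,-0.5,0,0],
    [0,0,0,0,0]
  ]
}}

```text
t: 13.7
position: [485.4, 309.1, 204.4]
eef_rot: [[0.999, 0.024, 0.033], [0.023, -1.0, 0.001], [0.033, 0.0, -0.999]]
ft_force: [-0.1, 0.7, 0.1]
gripper_width: 18.9
```

{"fn": "carry_out", "kwargs": {
  "series": [
    [0.015,0,-0.4,0,0],
    [0.02,0,-0.5,0,0],
    [0.02,0,-0.5,0,0],
    [0.02,0,-0.5,0,0],
    [0.02,0,-0.4,0,0],
    [0,0,0,0,0]
  ]
}}

```text
t: 14.3
position: [484.7, 307.7, 296.1]
eef_rot: [[0.999, 0.023, 0.03], [0.023, -1.0, -0.002], [0.029, 0.003, -1.0]]
ft_force: [0.6, -0.5, -0.3]
gripper_width: 19.4
```

```bash
python3 - <<'E'
from h import *
im=[]
for c in('scene','top'):
    p,d=snap(c,c+'5.png'); a=cv2.imread(f'pics/{c}5.png')
    u,v=proj(c,(485,308,220))[0].astype(int); u=max(u,50); im.append(cv2.resize(a[v-50:v+50,u-50:u+50],(400,400),interpolation=cv2.INTER_CUBIC)); print(u,v)
cv2.imwrite('pics/c5.png',np.hstack(im))
E
```

```text
296 104
92 210
```

View pics/c5.png

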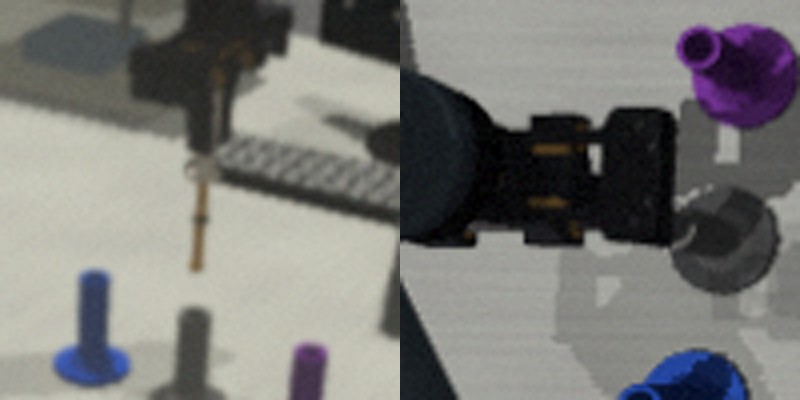

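The wand is out of the holster, tip at about scene px (295,121), clear of the tube. Now measure the open cup mouth (saved pictures), and check the wand's lean.

```bash
python3 - <<'E'
from h import *
from scipy.optimize import least_squares
for c in('scene','top'):
    if c=='scene': snap('scene','x.png')
    a=cv2.imread(f'pics/{c}2.png')
    for b in models.tip_of(c,'cup_mouth')[:2]:
        uv=np.array(b['centre'])*[512,384]; print(c,'mouth',b['score'],uv,at_z(c,uv,100)[0])
    # cover edge: bright pixels -> rectify plane z=92 at 0.5 mm/px, 140 mm square round (600,-30)
    def warp(img,z,n=280):
        g=np.arange(n)/2-70+.25; X,Y=np.meshgrid(600+g,-30+g,indexing='ij')
        m=proj(c,np.c_[X.ravel(),Y.ravel(),np.full(X.size,z)]).astype(np.float32).reshape(n,n,2)
        return cv2.remap(img,m[...,0],m[...,1],cv2.INTER_CUBIC)
    G=warp(a,92); cv2.imwrite(f'pics/w_{c}.png',G)
    g=cv2.cvtColor(G,cv2.COLOR_BGR2GRAY).astype(float); g=cv2.GaussianBlur(g,(0,0),1.5)
    rr=np.mgrid[:280,:280]/2-70+.25
    gx=cv2.Sobel(g,-1,0,1); gy=cv2.Sobel(g,-1,1,0)
    # max inward radial gradient integrated round a 50 mm circle
    th=np.linspace(0,2*np.pi,180,endpoint=False)
    def score(p,r,g=g):
        f=lambda q:cv2.remap(g.astype(np.float32),((p[1]+q*np.sin(th)+70)*2-.5).astype(np.float32)[None],((p[0]+q*np.cos(th)+70)*2-.5).astype(np.float32)[None],cv2.INTER_LINEAR)[0]
        return np.clip(f(r-1.5)-f(r+1.5),-40,40).mean()
    best=max(((score((x,y),50),x,y) for x in np.arange(-10,10.1,.5) for y in np.arange(-10,10.1,.5)))
    print(c,'cover',best[0],600+best[1],-30+best[2])
    G=warp(a,100); g2=cv2.GaussianBlur(cv2.cvtColor(G,cv2.COLOR_BGR2GRAY).astype(float),(0,0),1.5); cv2.imwrite(f'pics/w2_{c}.png',G)
    best=max(((-score((x,y),15,g2),x,y) for x in np.arange(-10,10.1,.5) for y in np.arange(-10,10.1,.5)))
    print(c,'hole',best[0],600+best[1],-30+best[2])
# wand lean, scene5
a=cv2.imread('pics/scene5.png'); hsv=cv2.cvtColor(a,cv2.COLOR_BGR2HSV)
m=np.zeros(a.shape[:2],bool); m[90:130,280:310]=True
m&=(hsv[...,1]>90)&(hsv[...,0]<25)
v,u=np.nonzero(m); print('brass',len(u),v.min(),v.max(),'slope',np.polyfit(v,u,1), 'low',u[v>=v.max()-1].mean())
q=proj('scene',[(485,308,147),(485,308,242)]); print(q,(q[1,0]-q[0,0])/(q[1,1]-q[0,1]))
for b in models.tip_of('scene','wand_tip')[:2]:
    uv=np.array(b['centre'])*[512,384]; print(b['score'],uv,at_z('scene',uv,147)[0])
E
```

```text
scene mouth 0.85 [276.992 184.013] [599.425 -21.188 100.   ]
scene cover 20.979927 600.5 -29.0
scene hole 25.015324 599.0 -26.5
top mouth 0.69 [237.722 176.794] [598.002 -33.716 100.   ]
top mouth 0.34 [124.723 218.995] [477.141 269.539 100.   ]
top cover 37.916527 598.5 -31.5
top hole 40.0 600.5 -29.5
brass 20 100 120 slope [ -0.084 304.653] low 294.5
[[294.75  122.258]
 [296.562  98.426]] -0.07602415791328548
0.47 [294.4   120.307] [476.065 322.13  147.   ]
```

{"fn": "carry_out", "kwargs": {
  "series": [
    [0.1,0.3,-0.1,0,0],
    [0.2,0.6,0,0,0],
    [0.25,0.8,0,0,0],
    [0.25,0.8,0,0,0],
    [0.25,0.8,0,0,0],
    [0.25,0.8,0,0,0],
    [0.25,0.8,0,0,0],
    [0.25,0.8,0,0,0]
  ]
}}

```text
t: 15.4
position: [562.2, 71.0, 299.0]
eef_rot: [[0.999, 0.031, 0.021], [0.031, -0.999, -0.006], [0.021, 0.007, -1.0]]
ft_force: [0.9, -0.7, -1.0]
gripper_width: 19.2
```

{"fn": "carry_out", "kwargs": {
  "series": [
    [0.22,0.65,0,0,0],
    [0.2,0.6,0,0,0],
    [0.18,0.5,0,0,0],
    [0.1,0.3,0,0,0],
    [0.05,0.15,0,0,0],
    [0,0,0,0,0],
    [0,0,0,0,0]
  ]
}}

```text
t: 16.1
position: [595.0, -31.4, 299.4]
eef_rot: [[1.0, 0.019, 0.019], [0.019, -1.0, -0.01], [0.018, 0.01, -1.0]]
ft_force: [-0.3, 0.9, -0.7]
gripper_width: 19.4
```

```bash
cat > w.py <<'E'
from h import *
from scipy.optimize import least_squares
import sys
n=sys.argv[1]; o=robot.get_obs(); R=o['eef_rot']; R0=np.array([[.999,.023,.035],[.023,-1,.002],[.035,-.001,-.999]])
dn=R@R0.T@np.array([0,0,-1.]); p=np.array(o['position'])
tip=p+148.6*dn; ring=p+93.6*dn
print('tool',p,R[:,2],'kin tip',tip,'ring',ring,'dn',dn)
P,d=snap('scene',n+'.png'); a=cv2.imread(f'pics/{n}.png')
u,v=proj('scene',(600,-30,110))[0].astype(int)
cv2.imwrite('pics/c_'+n+'.png',cv2.resize(a[v-50:v+50,u-50:u+50],(600,600),interpolation=cv2.INTER_CUBIC)); print('crop origin',u-50,v-50)
for t,z in(('wand_tip',tip[2]),('wand_ring',ring[2]),('cup_mouth',100)):
    for b in models.tip_of('scene',t)[:1]:
        uv=np.array(b['centre'])*[512,384]; print(t,round(b['score'],2),uv,at_z('scene',uv,z)[0])
print('predicted px tip,ring,mouth',proj('scene',[tip,ring,(599.7,-29.5,100)]))
E
python3 w.py s6
```

```text
tool [594.99  -31.368 299.421] [ 0.019 -0.01  -1.   ] kin tip [592.553 -33.117 150.909] ring [593.455 -32.469 205.876] dn [-0.016 -0.012 -0.999]
crop origin 225 132
wand_tip 0.69 [277.402 171.686] [602.331 -28.124 150.909]
wand_ring 0.49 [276.224 155.29 ] [595.145 -27.384 205.876]
cup_mouth 0.7 [278.374 184.896] [605.412 -22.967 100.   ]
predicted px tip,ring,mouth [[273.783 171.467]
 [274.865 155.868]
 [275.734 185.327]]
```

View pics/c_s6.png

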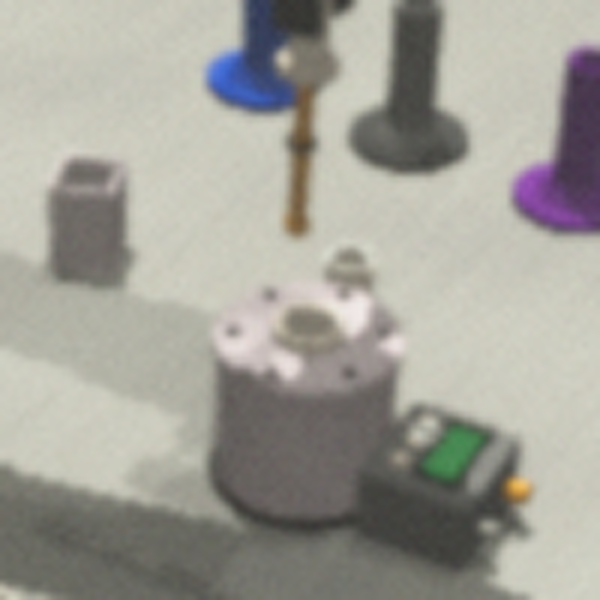

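The tip is at scene px ≈(274.3,171.2), matching the kinematic prediction; hole centre ≈(276.4,186). The wand needs about +6.5 mm x, +3.5 mm y. Move above the hole first.

{"fn": "carry_out", "kwargs": {
  "series": [
    [0.12,-0.06,0.15,0,0],
    [0.05,-0.03,0.25,0,0],
    [0,0,0.25,0,0],
    [0,0,0.1,0,0],
    [0,0,0,0,0],
    [0,0,0,0,0]
  ]
}}

```text
t: 16.9
position: [602.4, -25.3, 265.8]
eef_rot: [[1.0, 0.023, 0.017], [0.023, -1.0, -0.01], [0.017, 0.01, -1.0]]
ft_force: [0.1, 0.5, -0.4]
gripper_width: 19.5
```

```bash
python3 w.py s7
```

```text
tool [602.361 -25.293 265.765] [ 0.017 -0.01  -1.   ] kin tip [599.673 -26.976 117.257] ring [600.668 -26.353 172.223] dn [-0.018 -0.011 -0.999]
crop origin 225 132
wand_tip 0.76 [279.91  178.483] [603.717 -11.947 117.257]
wand_ring 0.61 [280.576 165.581] [609.069 -22.603 172.223]
cup_mouth 0.88 [277.914 183.091] [599.335 -15.242 100.   ]
predicted px tip,ring,mouth [[276.366 180.371]
 [277.523 165.314]
 [275.734 185.327]]
```

View pics/c_s7.png

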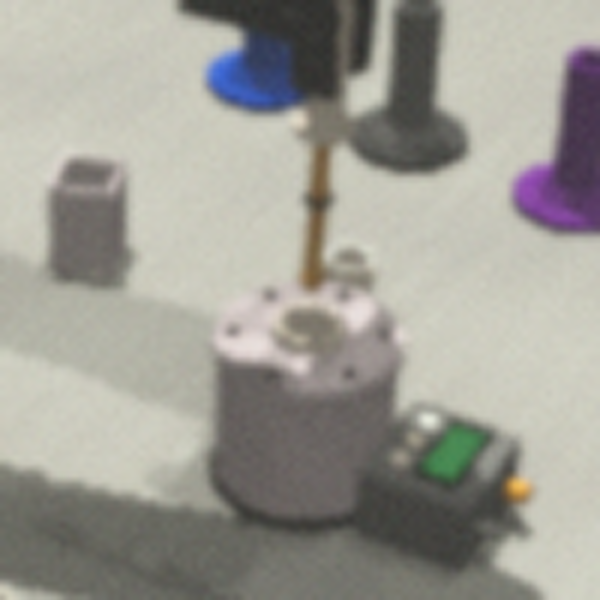

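Tip at scene px ≈(277,180), just above the far side of the hole; estimate of mouth from both cameras, bias-corrected ≈ (600.5,-29.6). Need −3 mm in y; then descend in small checked steps.

{"fn": "carry_out", "kwargs": {
  "series": [
    [0,0.07,0,0,0],
    [0,0.02,0.1,0,0],
    [0,0,0.1,0,0],
    [0,0,0,0,0]
  ]
}}

```text
t: 17.5
position: [603.3, -29.8, 258.7]
eef_rot: [[1.0, 0.022, 0.02], [0.022, -1.0, -0.01], [0.02, 0.01, -1.0]]
ft_force: [-0.7, 0.7, -0.7]
gripper_width: 19.2
```

```bash
python3 w.py s8|grep -E 'tool|pred'
python3 - <<'E'
from h import *
# brass tip (lowest) in s6..s8 and dark hole in scene2 by segmentation, compared at subpixel level
for n in('s6','s7','s8'):
    a=cv2.imread(f'pics/{n}.png'); h=cv2.cvtColor(a,cv2.COLOR_BGR2HSV).astype(int); s=h[135:190,265:290]
    m=(s[...,1]>85)&(s[...,0]>5)&(s[...,0]<25); v,u=np.nonzero(m)
    print(n,len(u),'bottom',v.max()+135,'fit u at bottom',np.polyval(np.polyfit(v,u,1),v.max())+265)
a=cv2.imread('pics/scene2.png'); g=cv2.cvtColor(a,cv2.COLOR_BGR2GRAY)
print(g[178:194,266:288])
for P in((600.5,-29.6),(599,-26.5)):
    th=np.linspace(0,2*np.pi,80); e=proj('scene',np.c_[P[0]+15*np.cos(th),P[1]+15*np.sin(th),100+0*th]); print(P,e.min(0),e.max(0))
E
```

```text
tool [603.295 -29.753 258.673] [ 0.02 -0.01 -1.  ] kin tip [601.029 -31.48  110.157] ring [601.868 -30.841 165.126] dn [-0.015 -0.012 -0.999]
predicted px tip,ring,mouth [[275.92  183.092]
s6 44 bottom 170 fit u at bottom 273.83313136209404
s7 36 bottom 179 fit u at bottom 276.56592679700134
s8 44 bottom 182 fit u at bottom 275.9120095498382
[[208 206 214 213 213 212 216 217 215 219 221 215 204 181 156 150 144 139
  134 136 143 175]
 [212 215 215 212 218 225 232 232 233 233 233 232 229 223 207 189 163 156
  152 145 153 179]
 [224 228 220 195 196 227 236 237 238 238 238 238 238 235 228 197 174 194
  200 189 178 193]
 [233 234 229 195 188 225 237 238 238 239 239 239 239 238 232 197 175 208
  228 228 221 217]
 [237 238 236 226 226 235 238 237 234 233 234 235 236 237 236 228 222 230
  235 238 235 233]
 [238 238 239 239 238 238 228 207 191 190 191 192 205 223 235 238 238 238
  239 238 238 237]
 [238 239 240 239 239 236 206 162 144 144 144 145 154 175 212 237 239 240
  239 239 239 238]
 [238 240 240 237 237 229 185 142 130 135 132 133 128 136 178 230 236 237
  239 240 237 236]
 [239 239 239 236 228 226 191 151 133 134 130 132 134 141 179 227 232 236
  237 239 237 234]
 [237 239 238 233 207 203 197 180 165 163 161 161 163 181 200 215 220 232
  237 238 236 232]
 [238 239 239 234 206 176 171 175 197 202 201 204 206 200 186 181 201 228
  235 238 238 235]
 [238 239 237 237 226 189 162 157 174 176 176 179 180 170 159 174 214 233
  237 238 238 238]
 [238 240 239 237 236 226 202 181 166 162 162 163 169 171 179 209 232 237
  238 239 239 239]
 [239 239 239 238 236 235 232 225 214 206 209 212 219 223 226 231 237 237
  237 239 239 239]
 [239 238 237 228 223 232 238 238 235 234 234 235 237 237 236 236 234 234
  237 240 239 237]
 [235 237 232 199 189 227 237 241 240 240 240 239 240 240 238 232 210 199
  226 238 237 233]]
(600.5, -29.6) [271.114 182.659] [280.769 188.245]
(599, -26.5) [271.207 182.037] [280.84  187.598]
```

Segmented hole (centre px ≈276.1,185.1) and wand both agree with kinematics within ~1 mm; mouth ≈ (600.3,-29.3). Descend.

{"fn": "carry_out", "kwargs": {
  "series": [
    [-0.04,-0.03,0.1,0,0],
    [0,0,0.15,0,0],
    [0,0,0.15,0,0],
    [0,0,0,0,0]
  ]
}}

```text
t: 18.1
position: [602.2, -28.2, 242.0]
eef_rot: [[1.0, 0.023, 0.021], [0.023, -1.0, -0.01], [0.021, 0.01, -1.0]]
ft_force: [-0.6, 0.5, -1.1]
gripper_width: 19.2
```

{"fn": "carry_out", "kwargs": {
  "series": [
    [-0.015,0,0.12,0,0],
    [-0.005,0,0.15,0,0],
    [-0.005,0,0.15,0,0],
    [0,0,0.1,0,0],
    [0,0,0,0,0]
  ]
}}

```text
t: 18.6
position: [601.3, -28.5, 218.7]
eef_rot: [[1.0, 0.023, 0.02], [0.023, -1.0, -0.01], [0.02, 0.01, -1.0]]
ft_force: [0.3, -0.4, -0.6]
gripper_width: 18.9
```

{"fn": "carry_out", "kwargs": {
  "series": [
    [0,0,0.12,0,0],
    [0,0,0.15,0,0],
    [0,0,0.15,0,0],
    [0,0,0.08,0,0],
    [0,0,0,0,0],
    [0,0,0,0,0]
  ]
}}

```text
t: 19.2
position: [601.9, -28.6, 196.9]
eef_rot: [[1.0, 0.023, 0.02], [0.023, -1.0, -0.01], [0.02, 0.01, -1.0]]
ft_force: [0.4, -0.3, -0.1]
gripper_width: 19.3
```

```bash
python3 w.py s9
```

```text
tool [601.917 -28.649 196.913] [ 0.02 -0.01 -1.  ] kin tip [599.698 -30.341  48.397] ring [600.519 -29.714 103.366] dn [-0.015 -0.011 -0.999]
crop origin 225 132
wand_ring 0.53 [276.992 183.014] [598.989 -20.719 103.366]
cup_mouth 0.86 [276.275 183.706] [596.717 -20.972 100.   ]
predicted px tip,ring,mouth [[274.937 198.66 ]
 [275.973 184.56 ]
 [275.734 185.327]]
```

View pics/c_s9.png

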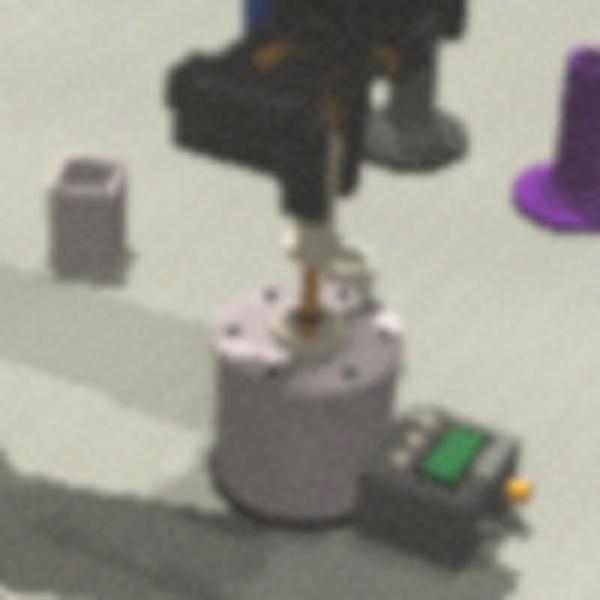

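Ring sits in the hole region at px ≈(276.3,185), about 3 mm high; centred. Lower the rest and hold.

{"fn": "carry_out", "kwargs": {
  "series": [
    [0,0,0.07,0,0],
    [0,0,0.01,0,0],
    [0,0,0,0,0],
    [0,0,0,0,0]
  ]
}}

```text
t: 19.8
position: [602.4, -28.7, 194.2]
eef_rot: [[1.0, 0.023, 0.021], [0.023, -1.0, -0.01], [0.021, 0.01, -1.0]]
ft_force: [-0.9, 0.2, -1.9]
gripper_width: 19.5
```

{"fn": "carry_out", "kwargs": {
  "series": [
    [-0.025,0,0.01,0,0],
    [0,0,0,0,0],
    [0,0,0,0,0],
    [0,0,0,0,0],
    [0,0,0,0,0],
    [0,0,0,0,0],
    [0,0,0,0,0],
    [0,0,0,0,0]
  ]
}}

```text
t: 20.6
position: [601.4, -28.7, 193.9]
eef_rot: [[1.0, 0.023, 0.022], [0.023, -1.0, -0.01], [0.021, 0.01, -1.0]]
ft_force: [-0.1, -0.6, -1.4]
gripper_width: 19.4
```

Steady: ring at z≈100.2, about (600.1,-29.7). Hold for well over two seconds.

{"fn": "carry_out", "kwargs": {
  "series": [
    [0,0,0,0,0],
    [0,0,0,0,0],
    [0,0,0,0,0],
    [0,0,0,0,0],
    [0,0,0,0,0],
    [0,0,0,0,0],
    [0,0,0,0,0],
    [0,0,0,0,0]
  ]
}}

```text
t: 21.4
position: [601.4, -28.7, 193.8]
eef_rot: [[1.0, 0.023, 0.022], [0.023, -1.0, -0.01], [0.021, 0.01, -1.0]]
ft_force: [0.3, -0.1, -1.3]
gripper_width: 18.9
```

{"fn": "carry_out", "kwargs": {
  "series": [
    [0,0,0,0,0],
    [0,0,0,0,0],
    [0,0,0,0,0],
    [0,0,0,0,0],
    [0,0,0,0,0],
    [0,0,0,0,0],
    [0,0,0,0,0],
    [0,0,0,0,0]
  ]
}}

```text
t: 22.2
position: [601.4, -28.7, 193.8]
eef_rot: [[1.0, 0.023, 0.022], [0.023, -1.0, -0.01], [0.021, 0.01, -1.0]]
ft_force: [-0.5, 0.2, -0.9]
gripper_width: 19.0
```

{"fn": "carry_out", "kwargs": {
  "series": [
    [0,0,0,0,0],
    [0,0,0,0,0],
    [0,0,0,0,0],
    [0,0,0,0,0],
    [0,0,0,0,0],
    [0,0,0,0,0],
    [0,0,0,0,0],
    [0,0,0,0,0]
  ]
}}

```text
t: 23.0
position: [601.4, -28.8, 193.8]
eef_rot: [[1.0, 0.023, 0.022], [0.023, -1.0, -0.01], [0.021, 0.01, -1.0]]
ft_force: [-1.0, -0.2, 0.2]
gripper_width: 19.3
```

```bash
python3 w.py s10
```

```text
tool [601.371 -28.756 193.814] [ 0.022 -0.01  -1.   ] kin tip [599.376 -30.459  45.295] ring [600.115 -29.829 100.265] dn [-0.013 -0.011 -0.999]
crop origin 225 132
wand_ring 0.61 [294.093 262.31 ] [ 799.259 -285.227  100.265]
cup_mouth 0.62 [276.992 183.283] [597.443 -17.741 100.   ]
predicted px tip,ring,mouth [[274.792 199.418]
 [275.8   185.351]
 [275.734 185.327]]
```

View pics/c_s10.png

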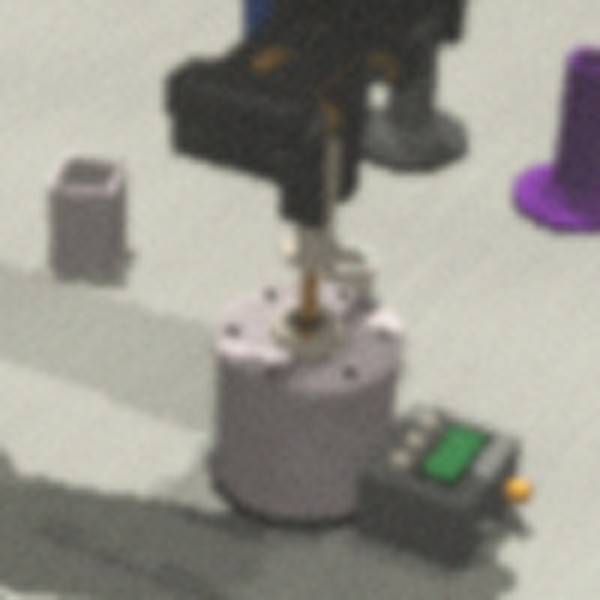

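The ring sits in the hole at the rim (px ≈276,185), the stem central; everything has been still for over 2 s. Handing in.

```bash
python3 -c "
from bench import robot; print(robot.close_job())"
```

```text
the job is handed in; nothing more can be done
None
```

I lifted the dust cap off and set it in the dish. I then drew the wand from the grey holster, lowered it through the guide hole and held it still for about 3 s. I handed in with the wand still in the grip at about t = 23 s, and the hand-in gave no verdict.

**Cap:** it stands flat and knob up inside the dish. The camera depth put the knob top at z ≈ 43 mm, which is what it should be, and I lowered it to a gentle touch before letting go.

**Wand at hand-in:**
- **Depth:** the ring is worked out to be at z ≈ 100.3 mm against the rim at 100 mm, assuming the wand has not slipped in the grip.
- **Centring:** the ring is at (600.1, -29.8) and my best estimate of the hole centre is (600.3, -29.3), so they agree to about 1 mm. The hole estimate itself is good to perhaps 1–2 mm.
- **Upright:** the wand leans by about 1° (0.017 rad). That is worked out from the arm pose since the grasp; the moves offered no way to correct the lean.
- **Contact:** the wrist force stayed under about 2 N on every reading during the lowering and the hold, and I saw no sign of touching the cup.

**Checks that disagreed or were not made:**
- The trained networks' point readings for the cup mouth, wand tip and ring were off by several mm up to about 20 mm, and the last ring reading was plainly false. I relied on picture segmentation, depth and arm kinematics instead.
- In the final pose the arm hid the cup from the top camera, so the last view came from the scene camera only.
- I did not measure the bystanders again after the moves. No unexpected force showed, and those visible in the last pictures had not moved.

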